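# Closing the empty desiccant tin for return

### The arm

A 7-joint arm with a two-finger parallel gripper is mounted at the origin on a cart in front of the work surface, level with it; the furniture and walls round the work are solid. World frame = base frame: x ahead of the robot, y to its left, z up, the work surface at z = 0. Lengths are in m, angles in rad, forces in N, time in s.
With the tool pointing down it reaches from about 0.4 to 0.875 m from the base axis. Payload 19.3 kg.
Tool frame: the origin (TCP) lies midway between the tips of the shut fingers; the grasp point (between the pads) lies 19 mm behind it; z points along the fingers, y is the line along which they close (so a half turn about z gives the same grasp; the last joint's range is limited). The gripper opens to 85 mm and grips with 20 to 120 N. Pads are 22 mm wide; open, the fingers measure 114 mm over their backs; the gripper's body (76 mm by 85 mm) begins 54 mm behind the grasp point. The pads swing forward as they close: fully open they stand 13 mm farther back than shut.
Start: joints at [-1.311, 0.521, -0.036, 1.599, 0.021, 1.021, -0.113], TCP at [0.202, 0.591, 0.231] pointing down, gripper open.
Joint ranges: [-2.91, 2.91], [-0.3, 2.13], [-1.5, 1.42], [0.17, 2.43], [-1.26, 4.41], [0.16, 1.93], [-2.52, 2.52]. Speed limits (rad/s): [1.89, 1.89, 2.39, 2.39, 3.01, 3.01, 3.01].

### API

Orientations are given as [roll, pitch, yaw] about the fixed x, y, z axes, in that order (R = Rz(yaw) Ry(pitch) Rx(roll)).
In Python, from workcell import * gives the robot as it stands. The module is installed in compiled form; this text tells all that it offers.
- The arm moves only by the tool play_rows, never from a script. Its argument "deltas" is a list of rows, each a list of 7 numbers: the shift along the tool's x, y, z in units of 500 mm (1.0 is 500 mm), then the turn, a rotation vector about the tool's x, y, z in units of 120 degrees (1.0 is 120 degrees), then the closure, from 0 (fully open) to 1 (shut). A call has 1 to 10 rows; each row is the pose to reach, as a shift and turn from the pose commanded when the call began, along the tool's axes at that moment; what a row does not reach only later rows make up. A row lasts 1/10 s, in which the tool goes at most 50 mm and 8.59 degrees, less where a joint would pass 70% of its speed; a pose out of reach is approached as far as the arm can. A call with a number of a shift or a turn outside -1 to 1 is refused whole. A call with a gripper value outside its range is refused whole. The fingers move at their own pace and stop on an object; "newtons" is the grip in N (left out, the last holds). Time passes only in rows, so rows that repeat a pose let the fingers close. It gives the time, the measured TCP pose, the force, the opening and the grip force at its end, in the units of the state.
- observe(): the state, without advancing time (a new reading comes with each control period).
- grab_frame(name): name is "scene" or "top" or "wrist"; returns the picture (420x560x3 uint8, red, green, blue); there is no depth.
- get_calibration(name): a dict with "fovy" (degrees; the focal length in pixels is half the picture's height over the tangent of half this angle, whatever the lens; pixels are square), "cx", "cy" (the principal point, pixels), "k1" (the pictures are not rectified: a ray, as slopes to the right and down, at radius r is drawn at 1 + k1 r^2 times it, then the intrinsics apply), "xyz" and "rotation" of the camera in the world. Camera axes: x right, y down, z forward; pixel columns grow to the right and rows downward; lengths in m; the calibration is good to about 2 mm. A picture is of the moment at which its call begins: read the wrist's pose just before it. get_calibration takes no time and is no camera call; for the wrist camera it gives the pose at the moment of the call.
- job_done(): hands the job in; it is judged then, once.
The state is a dict: "clock": time; "qpos": joint angles; "qd": joint speeds; "joint_efforts": joint torques, N m; "position": TCP position; "tool_rot": TCP orientation; "force": force on the tool from outside, world axes, zero at the start; "moment": the same for the moment, N m; "grip_width": finger opening in m; "finger_force": force on a finger pad.
Only numpy, scipy, OpenCV 4.12 (cv2) and the standard library are available. Lean on these libraries where they do the work, as an engineer would, in place of code of your own. Each camera call takes 0.05 s, during which the arm holds its last target. There are 200 camera calls.

### The job

The empty desiccant tin goes back for refilling: take the dipper out of it and hang it by its arched handle on the hook of the stand, then lower the two nested lids together, as one, onto the tin until the inner plug lid is fully home, and let go. Then take hold of the steel cap alone, lift it off, leaving the inner lid seated and untouched, and finish still holding the cap level about ten centimetres above the inner lid so that I can tape the inner lid down. Leave the tin standing where it is and everything else on the bench alone.

Things in the scene. Friction and masses are not known exactly. Their poses are not given: they have to be found in the camera images.
- tin: open round steel tin with a pale blank paper label, loose, 60 mm outside diameter, 95 mm high, wall 3 mm, mouth 54 mm wide, inner floor 4 mm above its underside, 0.4 kg. Origin: centre of its underside; z up.
- dipper: small steel dipper standing upright inside the tin, loose, 0.09 kg: a cup 34 mm in diameter and 36 mm high with a flat upright strap handle on the cup's wall, which bends over at the top into an arch. Origin: centre of the cup's underside; z up the handle. The strap's middle is at y = +18.5 mm, straight from the cup up to z = 146 mm, 10 mm wide along x, 4 mm thick along y.
- dipper_grip (a point): best place to pinch the strap, (0, 18.5, 142) mm in the dipper's frame, same axes: from above, across its 10 mm width (fingers closing along the dipper's x). High on the strap the hand clears the tin, the arch and the hook; lower down the gripper's body would strike the hook's tip.
- dipper_arch (a point): highest point of the arch's underside, (0, -4.5, 167) mm in the dipper's frame, same axes; it comes to rest on the hook. Arch: half circle of inner radius 21 mm centred at y = -4.5, z = 146 mm, ending in a free tip at y = -27.5, z = 133 mm. The cup is below, so pass it over the hook's upturned tip and along the arm (arm along the dipper's x, either way round), then lower.
- hook_stand: bench stand, fixed: round dark foot 104 mm in diameter, upright post 12 mm thick, one hook of 8 mm round bar at the top. Origin: centre of the foot's underside. The hook's arm runs level along the stand's -x (towards the robot), axis at z = 210 mm, straight from x = -10 to -66 mm, then turns up; the tip is at x = -79 mm, its top at z = 230 mm. Nothing of the stand is higher.
- hook_rest (a point): middle of the hook's straight arm, on the top of the bar: (-40, 0, 214) mm in the stand's frame, same axes as the stand.
- inner_lid: white plastic plug lid, loose, 0.09 kg, standing on its plug, the cap nested on it. Origin: centre of the plug's underside; z up. Plug 49 mm in diameter, 16 mm deep, its foot tapered to 41 mm; 2.5 mm play in the tin. Ribbed collar 66 mm wide, z = 16 to 28 mm, then a step 49 mm wide up to z = 35 mm inside the cap. Gripping the collar carries both lids. Home, its origin is 79 mm above the tin's.
- cap: plain steel cap, loose, 0.07 kg, 62 mm in diameter, 34 mm high, open below, wall 4 mm, sitting over the step of the inner lid and resting on its wider collar with 2.5 mm play, no catch. Origin: centre of its lower edge; z up. Nested, its origin is 28 mm above the inner lid's origin.
- glue_stick: bystander: yellow and blue glue stick, 29 mm in diameter, 92 mm high, standing. Origin: centre of its underside. Do not disturb.
- date_stamp: bystander: hand stamp with red knob, 32x62x79 mm, standing. Origin: centre of its underside. Do not disturb.
- tape_measure: bystander: yellow tape measure, 64x75x37 mm. Origin: centre of its underside. Do not disturb.
- tape_roll: bystander: roll of pale packing tape lying flat, 105 mm in diameter, 48 mm high. Origin: centre of its underside. Do not disturb.

How it is judged:
On the way, in this order (a step that is already met when the one before it is completed fails the run):
1. the dipper hangs by its arch on the hook, released (x of dipper_arch in the frame of hook_rest between -0.032 and 0.032 m and y of dipper_arch in the frame of hook_rest between -0.012 and 0.012 m and z of dipper_arch in the frame of hook_rest between -0.006 and 0.008 m and contact force between dipper and hook_stand above 0.3 N and contact force between the fingers and dipper below 0.1 N and angle between dipper's own z axis and vertical below 0.4 rad and linear speed of dipper below 0.1 m/s), for 0.3 s.
2. the inner lid is fully home in the tin with the cap still nested on it, the inner lid released (z of inner_lid in the frame of tin between 0.074 and 0.0825 m and horizontal distance between inner_lid and tin below 0.006 m and angle between the z axis of inner_lid and the z axis of tin, either way round below 0.08 rad and z of cap in the frame of inner_lid between 0.024 and 0.032 m and horizontal distance between cap and inner_lid below 0.006 m and contact force between the fingers and inner_lid below 0.1 N), for 0.2 s.
At the end, for the whole second after the job is handed in: Dipper hangs still on the hook's straight arm; tin upright within 40 mm of its start; inner lid home (within 4 mm, centred within 6 mm), untouched by the arm; fingers alone hold the cap level (0.2 rad) and still, 60 to 180 mm above its nested place, within 60 mm of the tin's axis (x of dipper_arch in the frame of hook_rest between -0.032 and 0.032 m and y of dipper_arch in the frame of hook_rest between -0.012 and 0.012 m and z of dipper_arch in the frame of hook_rest between -0.006 and 0.008 m and contact force between dipper and hook_stand above 0.3 N and contact force between the fingers and dipper below 0.1 N and angle between dipper's own z axis and vertical below 0.4 rad and z of inner_lid in the frame of tin between 0.074 and 0.0825 m and horizontal distance between inner_lid and tin below 0.006 m and angle between the z axis of inner_lid and the z axis of tin, either way round below 0.08 rad and linear speed of dipper below 0.05 m/s and linear speed of each of inner_lid, cap below 0.03 m/s and angle between tin's own z axis and vertical below 0.06 rad and z of cap in the frame of inner_lid between 0.088 and 0.208 m and horizontal distance between cap and tin below 0.06 m and angle between cap's own z axis and vertical below 0.2 rad and contact force between the fingers and cap above 1 N and contact force between cap and inner_lid below 0.05 N and contact force between cap and hook_stand below 0.05 N and contact force between each of the arm, the fingers and inner_lid below 0.1 N and distance of tin from where it was at the start of the episode below 0.04 m); the arm keeps its last pose, push and grip.
It fails at once if the cap comes off the inner lid (12 mm or more) while the inner lid is not home in the tin, or takes it along (z of cap in the frame of inner_lid above 0.04 m and not (z of inner_lid in the frame of tin between 0.074 and 0.0825 m and horizontal distance between inner_lid and tin below 0.006 m and angle between the z axis of inner_lid and the z axis of tin, either way round below 0.08 rad)).
It fails at once if the inner lid is touched by the fingers once the cap is off (z of cap in the frame of inner_lid above 0.04 m and contact force between the fingers and inner_lid above 0.5 N).
It fails at once if the lids are let go and dropped from more than 10 mm above their seat (z of inner_lid in the frame of tin above 0.089 m and horizontal distance between inner_lid and tin below 0.04 m and contact force between the fingers and inner_lid below 0.05 N and contact force between the fingers and cap below 0.05 N).
It fails at once if the tin is tipped or pushed away (angle between tin's own z axis and vertical above 0.3 rad or distance of tin from where it was at the start of the episode above 0.05 m).
It fails at once if a bystander is disturbed (distance of any of glue_stick, date_stamp, tape_measure, tape_roll from where it was at the start of the episode above 0.03 m).
It also fails if it takes over 64 s, if anything falls off the work surface, if the arm or the gripper's body presses on something with over 40 N, if the wrist force passes 120 N, or if a joint passes its speed limit or range.

## Working session

There is one attempt and no reset: what is moved stays moved. The work goes in short steps, Python scripts to look and compute and a tool call to move; the robot and the scene stay as the last step left them, time stands still between calls to the robot, and variables do not carry over. Pictures are saved under pics/ and viewed, at most 10 in all, crops included, and the job is handed in when it is done.

Besides the shell and the picture viewer there is one more tool, called after "Call:" in YAML: its name, and indented under it one key for each argument. play_rows: Moves the arm, as the interface text tells. Its arguments: {"type":"object","properties":{"deltas":{"type":"array"},"newtons":{"type":"number"}},"required":["deltas"]}

```bash
mkdir -p pics
cat > h.py <<'E'
from workcell import *
import numpy as np, cv2
from scipy.spatial.transform import Rotation as R
def Rc(c):
    r=np.array(c["rotation"],float)
    return r if r.shape==(3,3) else R.from_euler('xyz',r).as_matrix()
def KD(c):
    f=210/np.tan(np.radians(c["fovy"])/2)
    return np.array([[f,0,c["cx"]],[0,f,c["cy"]],[0,0,1.]]),np.array([c["k1"],0,0,0.])
def ray(c,u,v):
    K,D=KD(c);p=cv2.undistortPointsIter(np.array([[[u,v]]],float),K,D,None,None,(3,50,1e-10))[0,0]
    return np.array(c["xyz"]),Rc(c)@np.array([p[0],p[1],1])
def onz(c,u,v,z):
    o,d=ray(c,u,v);return o+d*(z-o[2])/d[2]
def proj(c,P):
    K,D=KD(c);X=(np.atleast_2d(P)-np.array(c["xyz"]))@Rc(c)
    return cv2.projectPoints(X,np.zeros(3),np.zeros(3),K,D)[0][:,0]
def tri(*rs):
    A=0;b=0
    for o,d in rs:
        d=d/np.linalg.norm(d);M=np.eye(3)-np.outer(d,d);A=A+M;b=b+M@o
    return np.linalg.solve(A,b)
def snap(n,f):
    c=get_calibration(n);im=grab_frame(n);cv2.imwrite(f"pics/{f}.png",im[:,:,::-1]);return c,im
def delta(pos,yaw=None):
    "tool deltas to reach pos (TCP) w/ tool pointing down and tool-x yaw"
    s=observe();r=R.from_euler('xyz',s["tool_rot"]) if np.size(s["tool_rot"])==3 else R.from_matrix(s["tool_rot"])
    d=r.inv().apply(np.array(pos)-s["position"])/0.5
    out=list(np.round(d,4))
    if yaw is not None:
        t=R.from_euler('xyz',[np.pi,0,yaw]); out+=list(np.round((r.inv()*t).as_rotvec()/np.radians(120),4))
    return out
E
python3 - <<'E'
from h import *
for n in ("scene","top"):
    c,im=snap(n,n+"0");print(n,c)
s=observe();print(s)
print(get_calibration("wrist"))
E
```

```text
scene {'fovy': 54.06015391922695, 'cx': 278.86944230116416, 'cy': 208.85069239184844, 'k1': 0.04342869762328762, 'xyz': array([ 0.03784775, -0.61657503,  0.64219861]), 'rotation': array([-2.13157973, -0.02326316, -0.69236594])}
top {'fovy': 50.78632298349838, 'cx': 279.26881318204244, 'cy': 215.8012831242759, 'k1': -0.04535166002231481, 'xyz': array([0.39867938, 0.00261787, 1.18791501]), 'rotation': array([-2.99739218e+00, -2.24008402e-03, -1.59900290e+00])}
{'clock': 0.1, 'qpos': array([-1.31118916,  0.52195831, -0.03632476,  1.59993622,  0.02119033,
        1.02111736, -0.11276822]), 'qd': array([ 0.00055321, -0.00069717, -0.00024868, -0.00014424,  0.00043764,
        0.00010279,  0.00078775]), 'joint_efforts': array([ 3.12876058e-03, -9.28481984e+01,  1.98409081e+00, -3.70525002e+01,
        1.82031031e-02,  5.44722687e-03, -7.37076584e-05]), 'position': array([0.2023461 , 0.5910186 , 0.23078618]), 'tool_rot': array([-3.14056010e+00,  6.58606322e-05,  2.81179868e+00]), 'force': array([-1.27340238, -0.06028579, -0.30353517]), 'moment': array([ 0.03059015, -0.01413845,  0.04208912]), 'finger_force': 0.0, 'grip_width': 0.08538173570569656}
{'fovy': 61.05666091170509, 'cx': 280.2160890816848, 'cy': 206.50295507498157, 'k1': -0.021671069075127964, 'xyz': array([0.12471578, 0.61728741, 0.37296154]), 'rotation': array([2.82288399e+00, 3.37523437e-04, 1.24126433e+00])}
```

View pics/scene0.png

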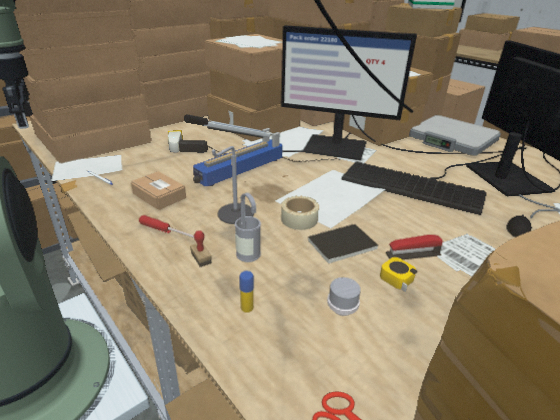

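View pics/top0.png

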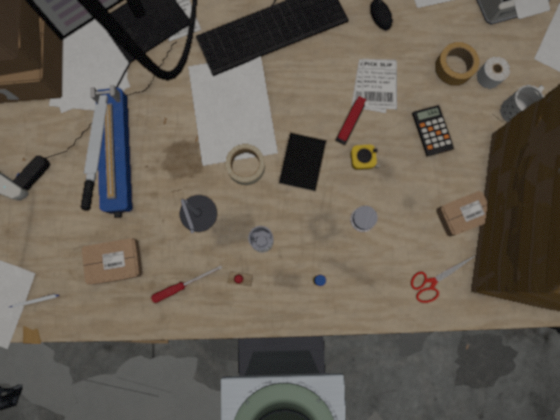

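The scene view shows the tin at (248,240), stand foot at (235,213), and lids at (345,295). The top view shows the tin at (261,239), stand at (199,213), cap at (365,217), stamp at (240,280) and glue stick at (320,281). I'll enlarge both next.

Run:
```python
import cv2,numpy as np
t=cv2.imread("pics/top0.png");s=cv2.imread("pics/scene0.png")
a=cv2.resize(t[185:265,175:285],None,fx=7,fy=7,interpolation=cv2.INTER_CUBIC)
cv2.imwrite("pics/c1.png",a)
b=cv2.resize(s[130:320,205:365],None,fx=3.1,fy=3.1,interpolation=cv2.INTER_CUBIC)
d=cv2.resize(t[195:240,340:390],None,fx=6,fy=6,interpolation=cv2.INTER_CUBIC)
o=np.zeros((600,800,3),np.uint8);o[:b.shape[0],:b.shape[1]]=b;o[:d.shape[0],498:498+d.shape[1]]=d
cv2.imwrite("pics/c2.png",o)
```

```text
(no output)
```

View pics/c1.png

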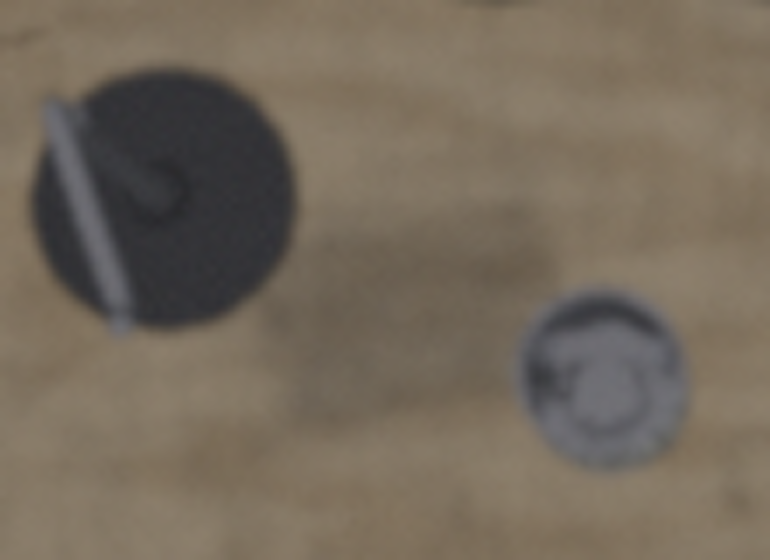

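View pics/c2.png

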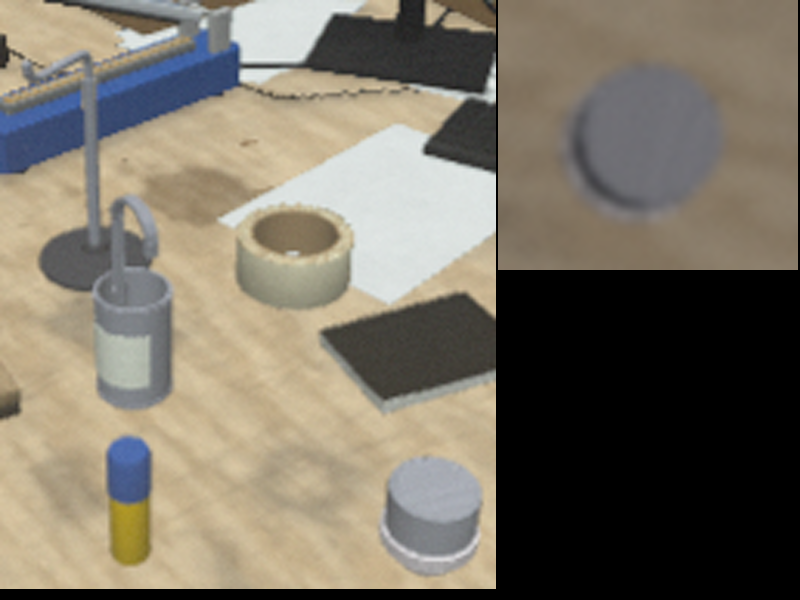

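Crop 1 shows the hook bar from the post (55,105) to the tip (120,325), the foot centre at (165,197) and the tin mouth at about (604,378). Crop 2 shows the strap on the tin's left at (118,250), arching to the right and ending at (151,255). The lids are at (432,510), with the cap top at (650,138) in the inset.

Run:
```python
from h import *
t=get_calibration("top");s=get_calibration("scene")
T=lambda x,y:(175+(x-3)/7,185+(y-3)/7)
S=lambda x,y:(205+(x-1)/3.1,130+(y-1)/3.1)
p=lambda n,v:print(n,np.round(v,4))
p("foot",onz(t,*T(165,197),.006))
a=onz(t,*T(120,325),.228);b=onz(t,*T(52,102),.213);p("hooktip",a);p("hookpost",b);p("yaw -x",np.arctan2(*(a-b)[1::-1]))
p("foot scene",onz(s,*S(96,260),.006));p("posttop scene",onz(s,*S(88,55),.213))
p("tip tri",tri(ray(t,*T(120,325)),ray(s,*S(28,70))))
p("tin top",onz(t,*T(604,378),.095));p("tin scene",onz(s,*S(133,290),.095))
p("cap",onz(t,340+650-498 and 340+(650-498)/6,195+138/6,.062));p("cap scene",onz(s,*S(434,490),.062))
for n,z in (((320,281),.092),((240,280),.079)):p("by",onz(t,*n,z))
p("arch top scene", onz(s,*S(128,202),.173));p("strap scene",onz(s,*S(118,240),.14)); p("tip",onz(s,*S(151,258),.137))
```

```text
foot [0.5847 0.2143 0.006 ]
hooktip [0.5097 0.1887 0.228 ]
hookpost [0.584  0.2135 0.213 ]
yaw -x -2.8193
foot scene [0.5826 0.2095 0.006 ]
posttop scene [0.5773 0.2013 0.213 ]
tip tri [0.5115 0.1894 0.2216]
tin top [0.5015 0.0429 0.095 ]
tin scene [0.5046 0.0421 0.095 ]
cap [ 0.5501 -0.2259  0.062 ]
cap scene [ 0.5516 -0.2284  0.062 ]
by [ 0.3932 -0.0997  0.092 ]
by [0.4013 0.0976 0.079 ]
arch top scene [0.5023 0.0428 0.173 ]
strap scene [0.4963 0.0482 0.14  ]
tip [0.5037 0.0172 0.137 ]
```

Run:
```python
from h import *
print(delta([.36,.32,.32],np.radians(125)),delta([.50,.04,.32],np.radians(100)))
```

```text
[np.float64(-0.4739), np.float64(-0.4109), np.float64(-0.178), np.float64(-0.0005), np.float64(0.0002), np.float64(0.3009)] [np.float64(-0.9201), np.float64(-0.85), np.float64(-0.1775), np.float64(-0.0004), np.float64(0.0003), np.float64(0.5092)]
```

Call:
play_rows:
  deltas:
    - [-0.04, -0.035, -0.1, 0, 0, 0.03, 0]
    - [-0.1, -0.09, -0.178, 0, 0, 0.08, 0]
    - [-0.17, -0.16, -0.178, 0, 0, 0.13, 0]
    - [-0.24, -0.22, -0.178, 0, 0, 0.18, 0]
    - [-0.31, -0.29, -0.178, 0, 0, 0.23, 0]
    - [-0.38, -0.35, -0.178, 0, 0, 0.28, 0]
    - [-0.45, -0.415, -0.178, 0, 0, 0.33, 0]
    - [-0.52, -0.48, -0.178, 0, 0, 0.38, 0]
    - [-0.59, -0.545, -0.178, 0, 0, 0.43, 0]
    - [-0.66, -0.61, -0.178, 0, 0, 0.48, 0]

```text
clock: 1.1
position: [0.4163, 0.194, 0.3204]
tool_rot: [3.141, -0.0, 1.802]
force: [0.3, 0.1, 0.1]
grip_width: 0.0854
finger_force: 0.0
```

Run:
```python
from h import *
s=observe();print(s["clock"],s["qpos"],s["position"],s["tool_rot"])
print(delta([.50,.04,.30],np.radians(100)))
```

```text
1.1 [-0.86709778  0.1585243   0.34734277  1.9100307  -0.06116992  1.08287772
 -0.2636572 ] [0.41628695 0.19398864 0.32040049] [ 3.14142137e+00 -3.25899128e-04  1.80222349e+00]
[np.float64(-0.3382), np.float64(0.0923), np.float64(0.0407), np.float64(0.0001), np.float64(-0.0002), np.float64(0.0272)]
```

Call:
play_rows:
  deltas:
    - [-0.08, 0.02, 0.01, 0, 0, 0.01, 0]
    - [-0.17, 0.045, 0.02, 0, 0, 0.02, 0]
    - [-0.25, 0.07, 0.03, 0, 0, 0.027, 0]
    - [-0.32, 0.085, 0.04, 0, 0, 0.027, 0]
    - [-0.338, 0.092, 0.041, 0, 0, 0.027, 0]
    - [-0.338, 0.092, 0.041, 0, 0, 0.027, 0]

```text
clock: 1.7
position: [0.5003, 0.0412, 0.2995]
tool_rot: [-3.141, 0.001, 1.748]
force: [-0.4, 0.1, -0.5]
grip_width: 0.0856
finger_force: 0.0
```

Run:
```python
from h import *
s=observe();print(s["clock"],s["qpos"],s["position"],s["tool_rot"])
c,im=snap("wrist","w0");print(c)
cv2.imwrite("pics/w0x.png",cv2.resize(im[:,:,::-1],(800,600),interpolation=cv2.INTER_CUBIC))
```

```text
1.7 [-0.57292932  0.27084373  0.46489984  1.84844502 -0.13773148  1.05464272
  0.12242248] [0.50025582 0.04118212 0.29947556] [-3.14088738e+00  5.05623444e-04  1.74758030e+00]
{'fovy': 61.05666091170509, 'cx': 280.2160890816848, 'cy': 206.50295507498157, 'k1': -0.021671069075127964, 'xyz': array([0.48461367, 0.12050351, 0.44160914]), 'rotation': array([2.82311930e+00, 2.69035508e-04, 1.77040096e-01])}
```

View pics/w0x.png

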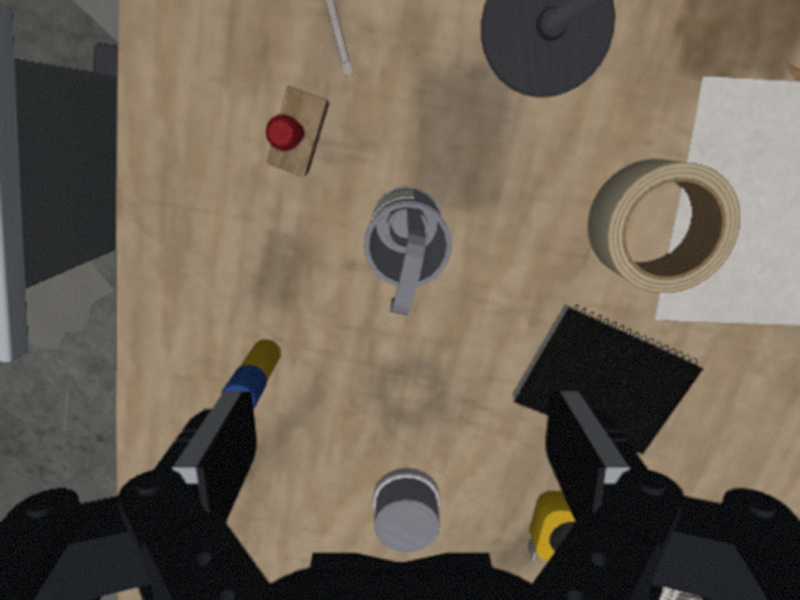

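The wrist view shows the arch from above: the strap top is at about (416,240) and the free tip at (400,308). The tin mouth is centred at about (408,243). I'll fit the model and overlay it.

```bash
cat > fit.py <<'E'
from h import *
from scipy.optimize import least_squares
import sys
c={'fovy': 61.05666091170509, 'cx': 280.2160890816848, 'cy': 206.50295507498157, 'k1': -0.021671069075127964, 'xyz': np.array([0.48461367, 0.12050351, 0.44160914]), 'rotation': np.array([2.82311930e+00, 2.69035508e-04, 1.77040096e-01])}
def dip(p,P): # x,y,yaw
    return R.from_euler('z',p[2]).apply(np.atleast_2d(P))+[p[0],p[1],.004]
# arch outer edges: left/right edges in image at top (phi) 
def outline(p):
    L=[]
    for sx in(-.005,.005):
        L.append(dip(p,[[sx,.0205,z] for z in np.linspace(.04,.146,8)]+[[sx,-.0045+.025*np.cos(a),.146+.025*np.sin(a)] for a in np.linspace(0,np.pi,15)]+[[sx,-.0295,.133]]))
    return L
def circ(x,y,z,r):
    a=np.linspace(0,2*np.pi,60);return np.c_[x+r*np.cos(a),y+r*np.sin(a),np.full(60,z)]
im=cv2.imread("pics/w0.png")
o=lambda q:np.array(q)*.7-.15
tin=np.mean([onz(c,*o((365,243)),.095),onz(c,*o((451,243)),.095)],0)
tip=dip; 
f=lambda p:(proj(c,dip(p,[[0,-.0295,.133],[0,-.0045,.171],[0,.0205,.05]]))-[o((400,308)),o((408,270)),o((411,215))]).ravel()
p=least_squares(f,[.5,.04,.1]).x
print("tin",tin,"dip",p,f(p))
if len(sys.argv)>3: p=np.array([float(v) for v in sys.argv[1:4]])
x0,y0,k=240,115,8
A=cv2.resize(im[y0:y0+110,x0:x0+95],None,fx=5.4,fy=5.4,interpolation=cv2.INTER_CUBIC);B=A.copy();k=5.4
def dr(P,col):cv2.polylines(B,[np.int32((proj(c,P)-[x0,y0]+.5)*k)],False,col,1,cv2.LINE_AA)
for l in outline(p):dr(l,(0,0,255))
dr(circ(tin[0],tin[1],.095,.03),(0,255,0));dr(circ(tin[0],tin[1],.095,.027),(0,255,0))
cc=dip(p,[0,0,0])[0];dr(circ(cc[0],cc[1],.040,.017),(255,0,0))
cv2.imwrite(f"pics/ov{len(sys.argv)}.png",np.hstack([A,B])[:, :1100] if 0 else cv2.resize(np.hstack([A,B]),(800,463)))
E
python3 fit.py
```

```text
tin [0.50303568 0.04648415 0.095     ] dip [0.50258788 0.0464551  0.00254408] [-0.06218559 -4.03459364 -0.19105868  8.6498889   0.34000327 -6.88516424]
```

View pics/ov1.png

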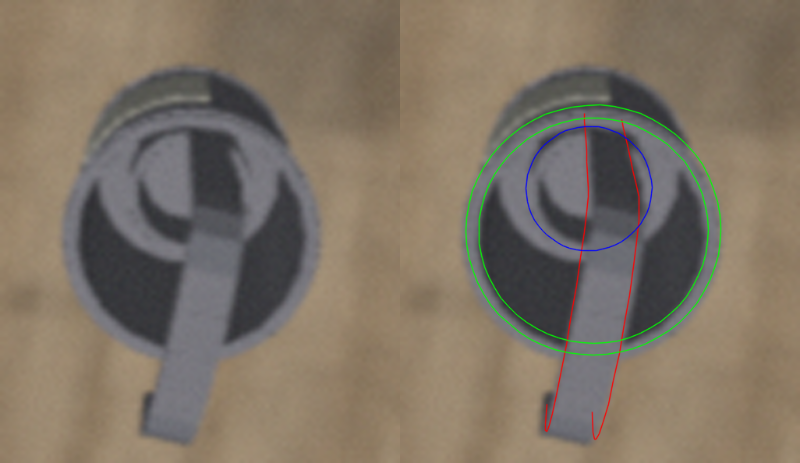

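```bash
cat >> fit.py <<'E'
k=800/190
M=lambda P:(proj(c,P)-[x0,y0]+.5)*k
Ed=[[(230,188),(330,168),(420,150),(150,190)],[(230,241),(330,217),(430,194),(150,236)]]
def res(p):
    r=[]
    for l,e,b in zip(outline(p),Ed,(436,443)):
        m=M(l[:-1]);i=np.argmax(m[:,1]);r.append(np.max(m[:,1])-b)
        for v,u in e:
            j=np.argsort(m[:i+1,1]);r.append(np.interp(v,m[j,1],m[j,0])-u)
    return np.array(r)
p=least_squares(res,p,diff_step=1e-4,x_scale=[.01,.01,.1]).x
def rt(q):
    m=M(circ(q[0],q[1],.095,.03));return np.r_[m.min(0),m.max(0)]-[62,108,320,360]
q=least_squares(rt,tin[:2],x_scale=.01,diff_step=1e-4).x
print("dip",p,np.round(res(p),1),"tin",q,rt(q))
print("crease v", M(dip(p,[[0,.0205,.146],[0,.0205,.14]])))
print("grip",dip(p,[0,.0185,.142]),"arch",dip(p,[0,-.0045,.167]))
B=A.copy();k=5.4;tin=q
for l in outline(p):dr(l,(0,0,255))
dr(circ(q[0],q[1],.095,.03),(0,255,0));cc=dip(p,[0,0,0])[0];dr(circ(cc[0],cc[1],.040,.017),(255,0,0))
cv2.imwrite("pics/ov2.png",cv2.resize(B,(570,660))[:600])
E
python3 fit.py
```

```text
tin [0.50303568 0.04648415 0.095     ] dip [0.50258788 0.0464551  0.00254408] [-0.06218559 -4.03459364 -0.19105868  8.6498889   0.34000327 -6.88516424]
dip [ 0.50256498  0.04559858 -0.04201427] [-2.7  0.1  0.4 -4.4 -0.5  0.5  0.1  6.6  2.2 -6.1] tin [0.50261632 0.04552216] [ 1.68024291  1.05728918 -1.67984184 -1.2679553 ]
crease v [[217.26242236 197.79965711]
 [216.40042    192.02710839]]
grip [[0.50334202 0.06408225 0.146     ]] arch [[0.50237597 0.04110255 0.171     ]]
```

View pics/ov2.png

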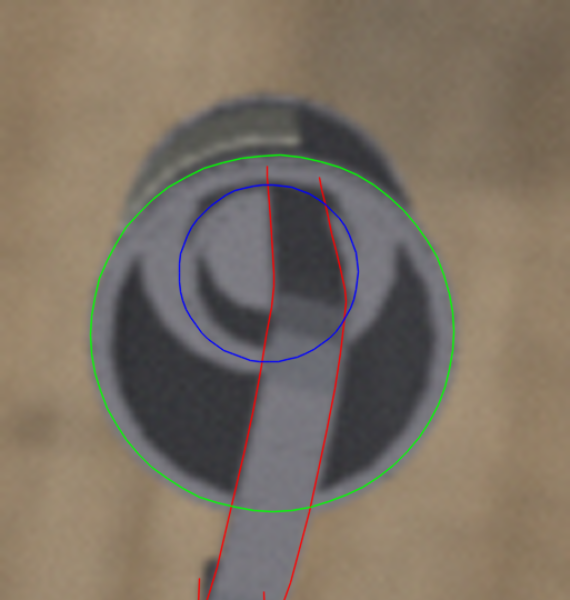

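The overlay agrees to about 1–2 px, so I'll cross-check it in the scene camera and work out the grasp.

Run:
```python
from h import *
s=get_calibration("scene")
def dip(p,P): return R.from_euler('z',p[2]).apply(np.atleast_2d(P))+[p[0],p[1],.004]
for p in ([.5026,.0456,-.042],[.5026,.0456,.03],[.5026,.0456,-.1]):
    q=proj(s,dip(p,[[0,.0185,.142],[0,.0185,.11],[0,-.0045,.169],[0,-.0275,.133]]));print(np.round((q-[205,130])*3.1+1).tolist())
g=dip([.5026,.0456,-.04],[0,.0185,.142])[0]
yaw=np.pi/2-.04
for z in (.25,.128):print(g,delta([g[0],g[1]-.000,z],yaw))
```

```text
[[113.0, 221.0], [114.0, 257.0], [129.0, 203.0], [148.0, 258.0]]
[[112.0, 222.0], [113.0, 258.0], [130.0, 203.0], [150.0, 258.0]]
[[114.0, 221.0], [115.0, 257.0], [129.0, 203.0], [146.0, 259.0]]
[0.5033398 0.0640852 0.146    ] [np.float64(0.0412), np.float64(0.0146), np.float64(0.0991), np.float64(-0.0003), np.float64(0.0), np.float64(0.1043)]
[0.5033398 0.0640852 0.146    ] [np.float64(0.0412), np.float64(0.0147), np.float64(0.3431), np.float64(-0.0003), np.float64(0.0), np.float64(0.1043)]
```

Call:
play_rows:
  deltas:
    - [0.021, 0.007, 0.03, 0, 0, 0.052, 0]
    - [0.041, 0.0146, 0.07, 0, 0, 0.104, 0]
    - [0.041, 0.0146, 0.14, 0, 0, 0.104, 0]
    - [0.041, 0.0146, 0.21, 0, 0, 0.104, 0]
    - [0.041, 0.0146, 0.28, 0, 0, 0.104, 0]
    - [0.041, 0.0146, 0.33, 0, 0, 0.104, 0]
    - [0.041, 0.0146, 0.345, 0, 0, 0.104, 0]
    - [0.041, 0.0146, 0.345, 0, 0, 0.104, 0]

```text
clock: 2.55
position: [0.503, 0.0647, 0.1271]
tool_rot: [-3.14, 0.0, 1.533]
force: [-0.3, -0.2, 0.3]
grip_width: 0.0856
finger_force: 0.0
```

Run:
```python
from h import *
s=observe();print(s["position"],s["tool_rot"],s["force"])
c,im=snap("wrist","w1");cv2.imwrite("pics/w1x.png",cv2.resize(im[130:400,120:440,::-1],(800,600*9//8*8//9),interpolation=cv2.INTER_CUBIC))
```

```text
[0.50300532 0.0646819  0.1270855 ] [-3.14023941e+00  8.48004020e-05  1.53334711e+00] [-0.31839114 -0.21559314  0.29478961]
```

View pics/w1x.png

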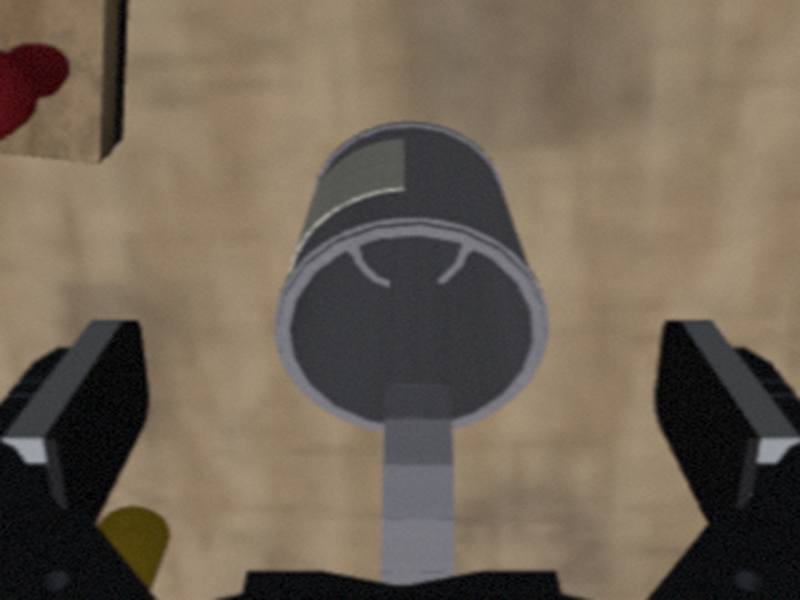

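Strap is centred to about 1.5 mm and aligned with the tool. Closing now.

Call:
play_rows:
  deltas:
    - [0, 0.003, 0, 0, 0, 0, 0.4]
    - [0, 0.003, 0, 0, 0, 0, 0.8]
    - [0, 0.003, 0, 0, 0, 0, 1]
    - [0, 0.003, 0, 0, 0, 0, 1]
    - [0, 0.003, 0, 0, 0, 0, 1]
    - [0, 0.003, 0, 0, 0, 0, 1]
    - [0, 0.003, 0, 0, 0, 0, 1]
    - [0, 0.003, 0, 0, 0, 0, 1]
  newtons: 50

```text
clock: 3.4
position: [0.5053, 0.0638, 0.1275]
tool_rot: [3.141, -0.0, 1.532]
force: [0.8, 1.6, 5.8]
grip_width: 0.0089
finger_force: 49.0
```

Run:
```python
from h import *
c={'fovy': 61.05666091170509, 'cx': 280.2160890816848, 'cy': 206.50295507498157, 'k1': -0.021671069075127964, 'xyz': np.array([0.48461367, 0.12050351, 0.44160914]), 'rotation': np.array([2.82311930e+00, 2.69035508e-04, 1.77040096e-01])}
for P in ([.584,.212,.005],[.5855,.2143,.005]):
    a=np.linspace(0,6.283,90);m=proj(c,np.c_[P[0]+.052*np.cos(a),P[1]+.052*np.sin(a),a*0+.008])/.7
    print(P,m.min(0),m.max(0))
print(observe()["position"])
```

```text
[0.584, 0.212, 0.005] [480.87667291 -47.51698391] [615.79037082 101.04336919]
[0.5855, 0.2143, 0.005] [483.43411983 -50.56780373] [618.53630743  98.39711089]
[0.50530627 0.06377028 0.12753182]
```

Run:
```python
from h import *
y=np.pi/2+.315
print(delta([.5053,.0638,.242],1.532));print(delta([.458,.1966,.242],y));print(delta([.5389,.2229,.242],y))
```

```text
[np.float64(0.0001), np.float64(0.0001), np.float64(-0.2289), np.float64(0.0002), np.float64(-0.0001), np.float64(0.0)]
[np.float64(0.2619), np.float64(-0.1047), np.float64(-0.2289), np.float64(0.0003), np.float64(-0.0001), np.float64(-0.1689)]
[np.float64(0.3207), np.float64(0.0549), np.float64(-0.2288), np.float64(0.0003), np.float64(-0.0001), np.float64(-0.1689)]
```

Call:
play_rows:
  deltas:
    - [0, 0, -0.04, 0, 0, 0, 1]
    - [0, 0, -0.1, 0, 0, 0, 1]
    - [0, 0, -0.16, 0, 0, 0, 1]
    - [0, 0, -0.215, 0, 0, 0, 1]
    - [0, 0, -0.23, 0, 0, 0, 1]
    - [0.05, -0.02, -0.23, 0, 0, -0.04, 1]
    - [0.12, -0.05, -0.23, 0, 0, -0.08, 1]
    - [0.19, -0.08, -0.23, 0, 0, -0.13, 1]
    - [0.25, -0.1, -0.23, 0, 0, -0.169, 1]
    - [0.262, -0.105, -0.23, 0, 0, -0.169, 1]

```text
clock: 4.4
position: [0.4561, 0.1999, 0.2415]
tool_rot: [-3.14, -0.001, 1.893]
force: [1.1, -0.1, -1.0]
grip_width: 0.0088
finger_force: 48.8
```

Run:
```python
from h import *
s=observe();print(s["position"],s["tool_rot"],s["force"])
y=np.pi/2+.315
print(delta([.5389,.2229,.242],y))
a=grab_frame("scene")[100:290,190:370,::-1];b=grab_frame("top")[175:255,165:285,::-1]
A=cv2.resize(a,None,fx=3,fy=3,interpolation=cv2.INTER_CUBIC);o=np.zeros((570,800,3),np.uint8);o[:,:540]=A
b=cv2.resize(b[:,10:],(260,189),interpolation=cv2.INTER_CUBIC);o[:189,540:]=b
cv2.imwrite("pics/m1.png",o)
```

```text
[0.45612333 0.19994366 0.24151487] [-3.14044857e+00 -9.02354158e-04  1.89329457e+00] [ 1.07941071 -0.08619986 -1.02098513]
[np.float64(-0.0089), np.float64(0.1716), np.float64(-0.0012), np.float64(-0.0005), np.float64(-0.0004), np.float64(0.0036)]
```

View pics/m1.png

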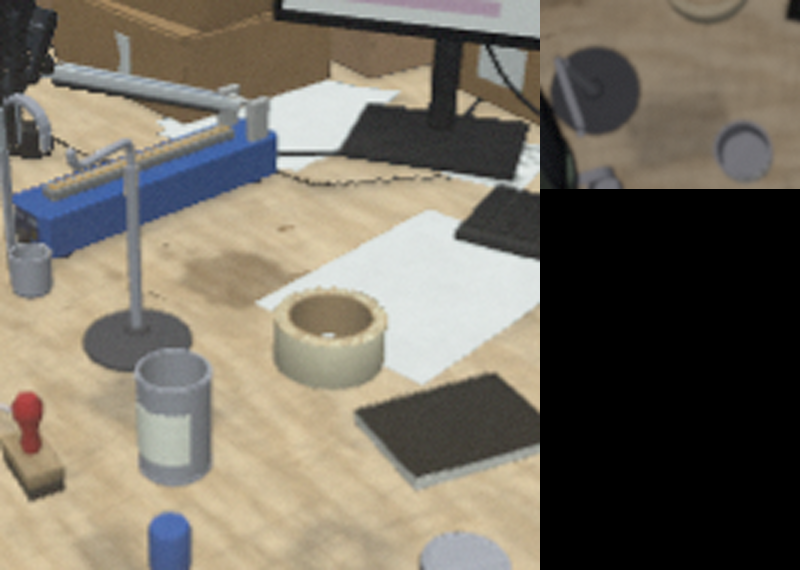

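Dipper is held upright left of the hook: arch top at about (28,97), arch tip (45,148), hook tip (72,155), hook elbow (130,147). I'll check these against the model.

Run:
```python
from h import *
s=get_calibration("scene");st=observe();y=st["tool_rot"][2]-np.pi/2;g=st["position"]+[0,0,.019]
D=R.from_euler('z',y).apply(np.array([[0,-.0045,.169],[0,-.0275,.133],[0,0,0.]])-[0,.0185,.142])+g
H=R.from_euler('z',.315).apply([[-.079,0,.23],[0,0,.212],[0,0,.01]])+[.584,.2135,0]
print(np.round((proj(s,np.r_[D,H])-[190,100]+.5)*3))
T=np.array([[.504,.0445,.095]]);print(np.round((proj(s,T)-[190,100]+.5)*3))
```

```text
[[ 22.  99.]
 [ 49. 151.]
 [ 35. 291.]
 [ 68. 150.]
 [129. 138.]
 [137. 336.]]
[[172. 370.]]
```

Call:
play_rows:
  deltas:
    - [-0.009, 0.03, 0, 0, 0, 0.003, 1]
    - [-0.009, 0.07, 0, 0, 0, 0.003, 1]
    - [-0.009, 0.11, 0, 0, 0, 0.003, 1]
    - [-0.009, 0.15, 0, 0, 0, 0.003, 1]
    - [-0.009, 0.172, 0, 0, 0, 0.003, 1]
    - [-0.009, 0.172, 0.03, 0, 0, 0.003, 1]
    - [-0.009, 0.172, 0.07, 0, 0, 0.003, 1]
    - [-0.009, 0.172, 0.1, 0, 0, 0.003, 1]
    - [-0.009, 0.172, 0.125, 0, 0, 0.003, 1]
    - [-0.009, 0.172, 0.125, 0, 0, 0.003, 1]

```text
clock: 5.5
position: [0.5402, 0.218, 0.1783]
tool_rot: [-3.139, 0.001, 1.879]
force: [-0.6, -0.3, -0.6]
grip_width: 0.0091
finger_force: 48.8
```

Call:
play_rows:
  deltas:
    - [0.008, 0, 0, 0, 0, 0, 1]
    - [0.008, 0, 0.006, 0, 0, 0, 1]
    - [0.008, 0, 0.012, 0, 0, 0, 1]
    - [0.008, 0, 0.015, 0, 0, 0, 1]
    - [0.008, 0, 0.015, 0, 0, 0, 1]

```text
clock: 6.0
position: [0.5396, 0.2227, 0.1722]
tool_rot: [-3.141, 0.0, 1.88]
force: [0.4, -0.2, -0.7]
grip_width: 0.009
finger_force: 48.8
```

Call:
play_rows:
  deltas:
    - [0, 0, 0.004, 0, 0, 0, 1]
    - [0, 0, 0.008, 0, 0, 0, 1]
    - [0, 0, 0.008, 0, 0, 0, 1]

```text
clock: 6.3
position: [0.5405, 0.2226, 0.1694]
tool_rot: [3.14, -0.0, 1.879]
force: [-1.4, -1.7, 15.7]
grip_width: 0.0091
finger_force: 50.2
```

Call:
play_rows:
  deltas:
    - [0, 0, -0.002, 0, 0, 0, 1]
    - [0, 0, -0.002, 0, 0, 0, 0.8]
    - [0, 0, -0.002, 0, 0, 0, 0.6]
    - [0, 0, -0.002, 0, 0, 0, 0.5]
    - [0, 0, -0.002, 0, 0, 0, 0.5]
    - [0, 0, -0.002, 0, 0, 0, 0.5]
    - [0, 0, -0.002, 0, 0, 0, 0.5]

```text
clock: 7.0
position: [0.5396, 0.2228, 0.1693]
tool_rot: [-3.142, 0.0, 1.88]
force: [-0.2, -0.1, 0.1]
grip_width: 0.0428
finger_force: 0.0
```

Call:
play_rows:
  deltas:
    - [0, 0, -0.02, 0, 0, 0, 0.5]
    - [0, 0, -0.06, 0, 0, 0, 0.5]
    - [0, 0, -0.12, 0, 0, 0, 0.5]
    - [0, 0, -0.19, 0, 0, 0, 0.5]
    - [0, 0, -0.25, 0, 0, 0, 0.4]
    - [0, 0, -0.25, 0, 0, 0, 0.2]
    - [0, 0, -0.25, 0, 0, 0, 0]
    - [0, 0, -0.25, 0, 0, 0, 0]

```text
clock: 7.8
position: [0.5392, 0.2227, 0.2938]
tool_rot: [-3.141, 0.0, 1.88]
force: [0.3, -0.1, 0.4]
grip_width: 0.0852
finger_force: 0.0
```

Run:
```python
from h import *
s=observe();print(s["position"],s["tool_rot"],s["qpos"])
a=grab_frame("scene")[100:290,190:370,::-1]
cv2.imwrite("pics/m2.png",cv2.resize(a,None,fx=3,fy=3,interpolation=cv2.INTER_CUBIC))
sc=get_calibration("scene")
D=R.from_euler('z',.31).apply(np.array([[0,-.0045,.169],[0,-.0275,.133],[0,0,0.],[0,0,.036],[0,.0185,.1]])-[0,-.0045,.167])+[.546,.201,.214]
print(np.round((proj(sc,D)-[190,100]+.5)*3))
# lids: fit tentative
print(delta([.551,-.15,.30],1.57))
```

```text
[0.53923514 0.22273594 0.29383202] [-3.14066101e+00  1.36015515e-04  1.87980926e+00] [-0.76030633  0.41610823  0.37552498  1.65142622 -0.16651158  1.10666195
 -0.0299784 ]
[[100. 150.]
 [123. 196.]
 [105. 320.]
 [103. 286.]
 [ 83. 216.]]
[np.float64(-0.7172), np.float64(-0.2043), np.float64(-0.0122), np.float64(-0.0005), np.float64(0.0002), np.float64(0.1479)]
```

View pics/m2.png

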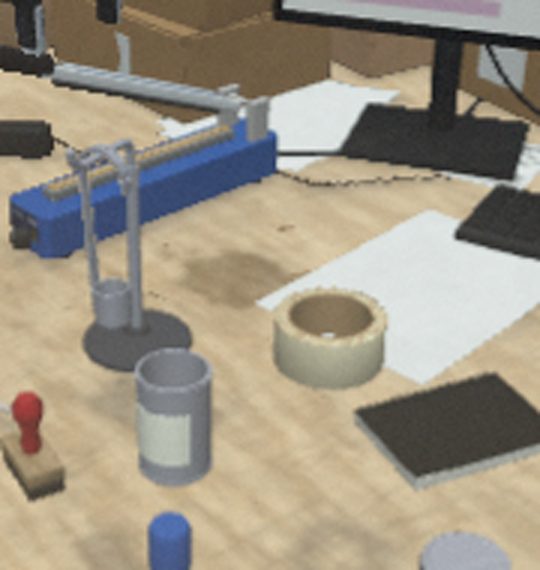

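The dipper hangs on the hook arm, with its cup at (110,305), and the tin has not moved. Next I'll move over the lids.

Run:
```python
from h import *
print(delta([.551,-.22,.29],np.pi/2));t=get_calibration("top");print(onz(t,364,157,.037))
```

```text
[np.float64(-0.8506), np.float64(-0.2468), np.float64(0.0079), np.float64(-0.0005), np.float64(0.0002), np.float64(0.1475)]
[ 0.71899768 -0.23689496  0.037     ]
```

Call:
play_rows:
  deltas:
    - [-0.06, -0.017, 0, 0, 0, 0.01, 0]
    - [-0.14, -0.041, 0, 0, 0, 0.03, 0]
    - [-0.23, -0.067, 0, 0, 0, 0.05, 0]
    - [-0.32, -0.093, 0, 0, 0, 0.07, 0]
    - [-0.41, -0.119, 0, 0, 0, 0.09, 0]
    - [-0.5, -0.145, 0, 0, 0, 0.11, 0]
    - [-0.59, -0.171, 0, 0, 0, 0.13, 0]
    - [-0.68, -0.197, 0, 0, 0, 0.1475, 0]
    - [-0.77, -0.223, 0, 0, 0, 0.1475, 0]
    - [-0.85, -0.247, 0.02, 0, 0, 0.1475, 0]

```text
clock: 8.85
position: [0.5511, -0.2221, 0.2845]
tool_rot: [3.141, 0.001, 1.57]
force: [0.3, 0.3, -0.5]
grip_width: 0.0855
finger_force: 0.0
```

Call:
play_rows:
  deltas:
    - [0, 0, 0.05, 0, 0, 0, 0]
    - [0, 0, 0.12, 0, 0, 0, 0]
    - [0, 0, 0.17, 0, 0, 0, 0]
    - [0, 0, 0.17, 0, 0, 0, 0]
    - [0, 0, 0.17, 0, 0, 0, 0]

```text
clock: 9.35
position: [0.5511, -0.2198, 0.1995]
tool_rot: [-3.141, 0.0, 1.571]
force: [-0.1, 0.2, -0.1]
grip_width: 0.0855
finger_force: 0.0
```

Run:
```python
from h import *
s=observe();print(s["position"],s["tool_rot"],s["qpos"])
c,im=snap("wrist","w3");print(c["xyz"],c["rotation"])
print("expect",proj(c,[[.5505,-.227,.063],[.5815,-.227,.063],[.5505,-.227,.028]]))
hsv=cv2.cvtColor(im,cv2.COLOR_RGB2HSV);lab=cv2.cvtColor(im,cv2.COLOR_RGB2LAB)
b=lab[:,:,2].astype(int)-128
u,v=proj(c,[[.5505,-.227,.063]])[0].astype(int)
print(u,v,"b/L row:",[(int(b[v,x]),int(lab[v,x,0])) for x in range(max(u-70,0),u+71,7)])
print("col:",[(int(b[y,u]),int(lab[y,u,0])) for y in range(max(v-80,0),min(v+71,420),6)])
```

```text
[ 0.55111947 -0.21978817  0.1995497 ] [-3.14071931e+00  1.47147531e-04  1.57063279e+00] [-0.06009211  0.55691018  0.49730921  1.7375902  -0.31962285  0.9291671
  0.5672882 ]
[ 0.54966524 -0.13929679  0.34170359] [2.82350820e+00 5.35025606e-04 5.48502948e-05]
expect [[281.40948093 201.79795873]
 [319.1874891  201.8072238 ]
 [281.30800557 190.30009144]]
281 201 b/L row: [(13, 129), (15, 127), (16, 124), (16, 124), (15, 132), (8, 128), (-3, 118), (-3, 120), (-3, 122), (-4, 118), (-3, 118), (-2, 117), (-2, 119), (-3, 118), (-3, 117), (-3, 116), (16, 130), (15, 133), (14, 138), (14, 136), (14, 136)]
col: [(15, 127), (15, 126), (15, 125), (14, 123), (15, 126), (10, 106), (0, 98), (-2, 55), (-4, 113), (-3, 120), (-5, 117), (-4, 119), (-3, 119), (-4, 115), (-3, 122), (-3, 121), (-4, 116), (-3, 122), (-3, 115), (13, 121), (15, 124), (14, 124), (15, 125), (14, 131), (14, 138), (14, 136)]
```

Run:
```python
from h import *
from scipy.optimize import least_squares
im=cv2.imread("pics/w3.png")[:,:,::-1].copy();c=get_calibration("wrist")
lab=cv2.cvtColor(cv2.GaussianBlur(im,(3,3),0),cv2.COLOR_RGB2LAB).astype(int)
m=((lab[:,:,2]-128<5)&(lab[:,:,0]>95)).astype(np.uint8)
n,L,st,ce=cv2.connectedComponentsWithStats(m,connectivity=4);k=L[203,281];print(st[k],ce[k])
ct=max(cv2.findContours((L==k).astype(np.uint8),cv2.RETR_EXTERNAL,cv2.CHAIN_APPROX_NONE)[0],key=len)[:,0]
P=np.array([onz(c,*q,.062)[:2] for q in ct])
f=lambda p:np.hypot(*(P-p[:2]).T)-p[2]
r=least_squares(f,[.55,-.227,.031],loss='soft_l1',f_scale=.001);print(r.x,np.std(f(r.x)))
x,y=r.x[:2]
for z in (.09,.003):print(delta([x,y,z],np.pi/2))
```

```text
[ 247  152   74   82 4441] [283.17338437 195.68182842]
[ 0.55257171 -0.22165861  0.03264316] 0.0017599284721452153
[np.float64(-0.0034), np.float64(0.002), np.float64(0.2206), np.float64(0.0003), np.float64(0.0002), np.float64(-0.0)]
[np.float64(-0.0033), np.float64(0.0019), np.float64(0.3946), np.float64(0.0003), np.float64(0.0002), np.float64(-0.0)]
```

Run:
```python
from h import *
from scipy.optimize import least_squares
im=cv2.imread("pics/w3.png")[:,:,::-1].copy();c=get_calibration("wrist")
lab=cv2.cvtColor(im,cv2.COLOR_RGB2LAB).astype(int)
m=((lab[:,:,2]-128<5)&(lab[:,:,0]>95)).astype(np.uint8);m=cv2.morphologyEx(m,cv2.MORPH_OPEN,np.ones((9,9)))
n,L,st,ce=cv2.connectedComponentsWithStats(m,connectivity=4);k=L[203,281];print(st[k])
ct=max(cv2.findContours((L==k).astype(np.uint8),cv2.RETR_EXTERNAL,cv2.CHAIN_APPROX_NONE)[0],key=len)[:,0]
for v0 in (150,185,200,215):
    P=np.array([onz(c,*q,.062)[:2] for q in ct if q[1]>v0])
    f=lambda p:np.hypot(*(P-p[:2]).T)-.031
    r=least_squares(f,[.55,-.227],loss='soft_l1',f_scale=.0005);print(r.x,np.std(f(r.x)))
x,y=r.x
for z in (.09,.003):print(delta([x,y,z],np.pi/2))
```

```text
[ 247  165   73   69 4047]
[ 0.55290451 -0.22599566] 0.0005437237006772894
[ 0.55262045 -0.22468956] 0.0005985435139673035
[ 0.55263129 -0.22463415] 0.0004739469608706925
[ 0.55263351 -0.22472126] 0.0003113221257457925
[np.float64(-0.0095), np.float64(0.0021), np.float64(0.2206), np.float64(0.0003), np.float64(0.0002), np.float64(-0.0)]
[np.float64(-0.0095), np.float64(0.002), np.float64(0.3946), np.float64(0.0003), np.float64(0.0002), np.float64(-0.0)]
```

Call:
play_rows:
  deltas:
    - [-0.011, 0.002, 0.05, 0, 0, 0, 0]
    - [-0.011, 0.002, 0.13, 0, 0, 0, 0]
    - [-0.011, 0.002, 0.21, 0, 0, 0, 0]
    - [-0.011, 0.002, 0.28, 0, 0, 0, 0]
    - [-0.011, 0.002, 0.34, 0, 0, 0, 0]
    - [-0.011, 0.002, 0.38, 0, 0, 0, 0]
    - [-0.011, 0.002, 0.394, 0, 0, 0, 0]
    - [-0.011, 0.002, 0.394, 0, 0, 0, 0]

```text
clock: 10.2
position: [0.5527, -0.2253, 0.0028]
tool_rot: [3.141, 0.0, 1.571]
force: [0.2, -0.5, 1.2]
grip_width: 0.0852
finger_force: 0.0
```

Call:
play_rows:
  deltas:
    - [0, 0, 0, 0, 0, 0, 0.1]
    - [0, 0, 0, 0, 0, 0, 0.2]
    - [0, 0, 0, 0, 0, 0, 0.3]
    - [0, 0, 0, 0, 0, 0, 0.5]
    - [0, 0, 0, 0, 0, 0, 0.7]
    - [0, 0, 0, 0, 0, 0, 1]
    - [0, 0, 0, 0, 0, 0, 1]
  newtons: 40

```text
clock: 10.9
position: [0.553, -0.2253, 0.0039]
tool_rot: [3.14, 0.0, 1.571]
force: [-3.4, 1.6, 14.6]
grip_width: 0.0635
finger_force: 40.4
```

Call:
play_rows:
  deltas:
    - [0, 0, -0.01, 0, 0, 0, 1]
    - [0, 0, -0.03, 0, 0, 0, 1]
    - [0, 0, -0.06, 0, 0, 0, 1]
    - [0, 0, -0.1, 0, 0, 0, 1]
    - [0, 0, -0.15, 0, 0, 0, 1]
    - [0, 0, -0.21, 0, 0, 0, 1]
    - [0, 0, -0.27, 0, 0, 0, 1]
    - [0, 0, -0.33, 0, 0, 0, 1]
    - [0, 0, -0.38, 0, 0, 0, 1]
    - [0, 0, -0.43, 0, 0, 0, 1]

```text
clock: 11.9
position: [0.5519, -0.2251, 0.2198]
tool_rot: [3.141, 0.0, 1.57]
force: [1.3, -0.3, -1.9]
grip_width: 0.0634
finger_force: 44.2
```

Call:
play_rows:
  deltas:
    - [0.04, -0.01, 0, 0, 0, 0, 1]
    - [0.1, -0.025, 0, 0, 0, 0, 1]
    - [0.17, -0.045, 0, 0, 0, 0, 1]
    - [0.24, -0.065, 0, 0, 0, 0, 1]
    - [0.31, -0.08, 0, 0, 0, 0, 1]
    - [0.36, -0.095, 0, 0, 0, 0, 1]
    - [0.38, -0.098, 0, 0, 0, 0, 1]
    - [0.38, -0.098, 0, 0, 0, 0, 1]
    - [0.38, -0.098, 0, 0, 0, 0, 1]

```text
clock: 12.8
position: [0.5035, -0.0361, 0.2179]
tool_rot: [3.141, 0.0, 1.57]
force: [0.3, -0.7, -2.0]
grip_width: 0.0631
finger_force: 44.2
```

Run:
```python
from h import *
from scipy.optimize import least_squares
s=observe();print(s["position"],s["tool_rot"])
c,im=snap("wrist","w4");print(c["xyz"],c["rotation"])
lab=cv2.cvtColor(im,cv2.COLOR_RGB2LAB).astype(int)
e=proj(c,[[.504,.0445,.095]])[0];print("expect",e, proj(c,[[.534,.0445,.095]])[0])
m=(lab[:,:,2]-128<6).astype(np.uint8);m=cv2.morphologyEx(m,cv2.MORPH_CLOSE,np.ones((5,5)));m=cv2.morphologyEx(m,cv2.MORPH_OPEN,np.ones((7,7)))
n,L,st,ce=cv2.connectedComponentsWithStats(m,connectivity=4);k=L[int(e[1]),int(e[0])];print(k,st[k],ce[k])
ct=max(cv2.findContours((L==k).astype(np.uint8),cv2.RETR_EXTERNAL,cv2.CHAIN_APPROX_NONE)[0],key=len)[:,0]
P=np.array([onz(c,*q,.095)[:2] for q in ct])
for rr in(None,.03):
    f=lambda p:np.hypot(*(P-p[:2]).T)-(p[2] if rr is None else rr)
    r=least_squares(f,[.504,.0445,.03],loss='soft_l1',f_scale=.0005);print(r.x,np.std(f(r.x)))
# held cap: project expected outline, check greys
q=proj(c,[[*(s["position"][:2]),s["position"][2]+.06]])[0];print("cap exp",q)
for v in range(240,420,12):print(v,''.join('#' if lab[v,u,2]-128<5 and lab[v,u,0]>60 else ('k' if lab[v,u,0]<60 else '.') for u in range(160,400,4)))
```

```text
[ 0.5034595  -0.03608763  0.21789672] [3.14070854e+00 2.77289001e-04 1.57012285e+00]
[0.50178997 0.04445327 0.36003128] [ 2.82341556e+00 -1.17183457e-03 -3.69727774e-04]
expect [282.89692453  89.41859919] [325.21736992  89.44290212]
3 [ 239   43   86   90 6103] [281.39898411  87.94052106]
[0.50294068 0.04445417 0.03017596] 0.00020590861136249284
[0.50293974 0.04446553 0.03      ] 0.000206043393108969
cap exp [285.71809051 380.86659247]
240 kkk..............###########################................
252 kkkkkk........#######k######k#.k#.#k###k#######.............
264 ##kk#.......#####k###..##k#.#k####k#.#.##k#######...........
276 ##k...###k####kk.kk##k.k##k######kk###########k####k###.....
288 ..kkk###kk##k##k#####kk############################kk###kkk.
300 kkk####kkk###kk.###################################kkkk###kk
312 k####kkkk##########################################kkkkk####
324 kkkk#kkk#############################################kkk#kkk
336 kkkkkkk###############################################kkkkkk
348 kkkkkkk###############################################kkkkkk
360 kkkkkkkk#############################################kkkkkkk
372 kkkkkkkkk###########################################kkkkkkkk
384 kkkkkkkkkk#########################################kkkkkkkkk
396 kkkkkkkkkkkk###kkkkkkkkkkkkkkkkkkkkkkkkkkkkkkk####kkkkkkkkkk
408 kkkkkkkkkkkkkkkkkkkkkkkkkkkkkkkkkkkkkkkkkkkkkkkkkkkkkkkkkkkk
```

Call:
play_rows:
  deltas:
    - [0.04, 0, 0, 0, 0, 0, 1]
    - [0.09, 0, 0, 0, 0, 0, 1]
    - [0.14, 0, 0, 0, 0, 0, 1]
    - [0.161, 0, 0.02, 0, 0, 0, 1]
    - [0.161, 0, 0.07, 0, 0, 0, 1]
    - [0.161, 0, 0.12, 0, 0, 0, 1]
    - [0.161, 0, 0.16, 0, 0, 0, 1]
    - [0.161, 0, 0.19, 0, 0, 0, 1]
    - [0.161, 0, 0.2, 0, 0, 0, 1]
    - [0.161, 0, 0.2, 0, 0, 0, 1]

```text
clock: 13.85
position: [0.503, 0.0442, 0.1167]
tool_rot: [-3.14, 0.001, 1.569]
force: [0.4, 0.5, -1.7]
grip_width: 0.0631
finger_force: 44.4
```

Run:
```python
from h import *
s=observe();print(s["position"],s["tool_rot"],s["force"],s["moment"])
print(delta([.5033,.0443,.100],np.pi/2),delta([.5033,.0443,.083],np.pi/2))
```

```text
[0.50301988 0.04420828 0.11672823] [-3.14049996e+00  8.28260630e-04  1.56939764e+00] [ 0.44572362  0.5254862  -1.66258074] [ 0.03275184 -0.07007655 -0.00632416]
[np.float64(0.0002), np.float64(0.0006), np.float64(0.0335), np.float64(-0.0005), np.float64(0.0004), np.float64(-0.0007)] [np.float64(0.0002), np.float64(0.0006), np.float64(0.0675), np.float64(-0.0005), np.float64(0.0004), np.float64(-0.0007)]
```

Call:
play_rows:
  deltas:
    - [0, 0, 0.008, 0, 0, 0, 1]
    - [0, 0, 0.016, 0, 0, 0, 1]
    - [0, 0, 0.024, 0, 0, 0, 1]
    - [0, 0, 0.032, 0, 0, 0, 1]
    - [0, 0, 0.04, 0, 0, 0, 1]
    - [0, 0, 0.04, 0, 0, 0, 1]

```text
clock: 14.45
position: [0.5029, 0.0454, 0.0968]
tool_rot: [-3.141, 0.0, 1.571]
force: [-0.4, 0.1, -1.6]
grip_width: 0.0632
finger_force: 44.4
```

Call:
play_rows:
  deltas:
    - [0, 0, 0.006, 0, 0, 0, 1]
    - [0, 0, 0.012, 0, 0, 0, 1]
    - [0, 0, 0.017, 0, 0, 0, 1]
    - [0, 0, 0.021, 0, 0, 0, 1]
    - [0, 0, 0.021, 0, 0, 0, 1]

```text
clock: 14.95
position: [0.5031, 0.0453, 0.0866]
tool_rot: [-3.141, 0.0, 1.571]
force: [0.3, -0.6, -0.5]
grip_width: 0.0635
finger_force: 44.4
```

Call:
play_rows:
  deltas:
    - [0, 0, 0.002, 0, 0, 0, 1]
    - [0, 0, 0.004, 0, 0, 0, 1]
    - [0, 0, 0.006, 0, 0, 0, 1]
    - [0, 0, 0.006, 0, 0, 0, 1]

```text
clock: 15.35
position: [0.5031, 0.0454, 0.0837]
tool_rot: [-3.141, 0.0, 1.571]
force: [0.0, 0.6, -1.5]
grip_width: 0.063
finger_force: 44.4
```

Call:
play_rows:
  deltas:
    - [0, 0, 0.002, 0, 0, 0, 1]
    - [0, 0, 0.004, 0, 0, 0, 1]
    - [0, 0, 0.005, 0, 0, 0, 1]
    - [0, 0, 0.005, 0, 0, 0, 1]

```text
clock: 15.75
position: [0.5036, 0.0454, 0.0828]
tool_rot: [3.141, -0.001, 1.57]
force: [-10.4, -0.2, 38.3]
grip_width: 0.0631
finger_force: 48.1
```

Call:
play_rows:
  deltas:
    - [0, 0, -0.002, 0, 0, 0, 1]
    - [0, 0, -0.002, 0, 0, 0, 1]
    - [0, 0, -0.002, 0, 0, 0, 0.15]
    - [0, 0, -0.002, 0, 0, 0, 0.05]
    - [0, 0, -0.002, 0, 0, 0, 0]
    - [0, 0, -0.002, 0, 0, 0, 0]
    - [0, 0, -0.002, 0, 0, 0, 0]
    - [0, 0, -0.002, 0, 0, 0, 0]
    - [0, 0, -0.002, 0, 0, 0, 0]

```text
clock: 16.65
position: [0.5032, 0.0454, 0.0823]
tool_rot: [-3.142, 0.0, 1.571]
force: [-0.3, 0.2, -0.2]
grip_width: 0.0853
finger_force: 0.0
```

Call:
play_rows:
  deltas:
    - [0, 0, -0.03, 0, 0, 0, 0]
    - [0, 0, -0.1, 0, 0, 0, 0]
    - [0, 0, -0.19, 0, 0, 0, 0]
    - [0, 0, -0.28, 0, 0, 0, 0]
    - [0, 0, -0.36, 0, 0, 0, 0]
    - [0, 0, -0.394, 0, 0, 0, 0]
    - [0, 0, -0.394, 0, 0, 0, 0]
    - [0, 0, -0.394, 0, 0, 0, 0]

```text
clock: 17.45
position: [0.503, 0.0455, 0.279]
tool_rot: [-3.142, -0.0, 1.571]
force: [-1.1, 0.8, -0.7]
grip_width: 0.0854
finger_force: 0.0
```

Run:
```python
from h import *
from scipy.optimize import least_squares
s=observe();print(s["position"],s["tool_rot"])
def cap(f,c,im,z,e):
    lab=cv2.cvtColor(im,cv2.COLOR_RGB2LAB).astype(int)
    m=((lab[:,:,2]-128<5)&(lab[:,:,0]>95)).astype(np.uint8);m=cv2.morphologyEx(m,cv2.MORPH_OPEN,np.ones((9,9)))
    n,L,st,ce=cv2.connectedComponentsWithStats(m,connectivity=4);k=L[int(e[1]),int(e[0])];print(st[k],ce[k])
    ct=max(cv2.findContours((L==k).astype(np.uint8),cv2.RETR_EXTERNAL,cv2.CHAIN_APPROX_NONE)[0],key=len)[:,0]
    for v0 in (150,185,200):
        P=np.array([onz(c,*q,z)[:2] for q in ct if q[1]>v0])
        g=lambda p:np.hypot(*(P-p[:2]).T)-p[2]
        r=least_squares(g,[*s["position"][:2],.031],loss='soft_l1',f_scale=.0005);print(r.x,np.std(g(r.x)))
c,im=snap("wrist","w5");e=proj(c,[[*s["position"][:2],.141]])[0];print(e);cap("",c,im,.141,e)
print(delta([.5033,.0454,.114],np.pi/2))
```

```text
[0.50299888 0.04552871 0.27900994] [-3.14157952e+00 -2.77611851e-04  1.57106615e+00]
[282.01451421 192.96154866]
[ 245  157   73   70 4161] [280.70247537 191.46118721]
[0.50194905 0.0457705  0.02986434] 0.0006426517776052384
[0.50199519 0.04565769 0.02974705] 0.00032150724285531654
[0.50187486 0.0462835  0.03024456] 0.000293224087162098
[np.float64(-0.0), np.float64(0.0014), np.float64(0.329), np.float64(-0.0005), np.float64(0.0001), np.float64(0.0001)]
```

Call:
play_rows:
  deltas:
    - [0, -0.002, 0.04, 0, 0, 0, 0]
    - [0, -0.002, 0.11, 0, 0, 0, 0]
    - [0, -0.002, 0.19, 0, 0, 0, 0]
    - [0, -0.002, 0.26, 0, 0, 0, 0]
    - [0, -0.002, 0.31, 0, 0, 0, 0]
    - [0, -0.002, 0.33, 0, 0, 0, 0]
    - [0, -0.002, 0.33, 0, 0, 0, 0]

```text
clock: 18.2
position: [0.5013, 0.0449, 0.113]
tool_rot: [-3.139, 0.001, 1.57]
force: [1.1, 0.4, 0.2]
grip_width: 0.0856
finger_force: 0.0
```

Call:
play_rows:
  deltas:
    - [0, 0, 0, 0, 0, 0, 0.1]
    - [0, 0, 0, 0, 0, 0, 0.2]
    - [0, 0, 0, 0, 0, 0, 0.3]
    - [0, 0, 0, 0, 0, 0, 0.5]
    - [0, 0, 0, 0, 0, 0, 0.7]
    - [0, 0, 0, 0, 0, 0, 1]
    - [0, 0, 0, 0, 0, 0, 1]
    - [0, 0, 0, 0, 0, 0, 1]
  newtons: 35

```text
clock: 19.0
position: [0.5029, 0.0456, 0.1157]
tool_rot: [3.14, -0.001, 1.571]
force: [-2.4, -0.2, 14.7]
grip_width: 0.0615
finger_force: 34.5
```

Call:
play_rows:
  deltas:
    - [0, 0, -0.003, 0, 0, 0, 1]
    - [0, 0, -0.006, 0, 0, 0, 1]
    - [0, 0, -0.01, 0, 0, 0, 1]
    - [0, 0, -0.016, 0, 0, 0, 1]
    - [0, 0, -0.016, 0, 0, 0, 1]

```text
clock: 19.5
position: [0.5024, 0.0454, 0.1227]
tool_rot: [3.141, -0.0, 1.571]
force: [0.8, 0.4, -0.8]
grip_width: 0.0611
finger_force: 38.2
```

Call:
play_rows:
  deltas:
    - [0, 0, -0.01, 0, 0, 0, 1]
    - [0, 0, -0.03, 0, 0, 0, 1]
    - [0, 0, -0.06, 0, 0, 0, 1]
    - [0, 0, -0.1, 0, 0, 0, 1]
    - [0, 0, -0.14, 0, 0, 0, 1]
    - [0, 0, -0.17, 0, 0, 0, 1]
    - [0, 0, -0.186, 0, 0, 0, 1]
    - [0, 0, -0.186, 0, 0, 0, 1]
    - [0, 0, -0.186, 0, 0, 0, 1]
    - [0, 0, -0.186, 0, 0, 0, 1]

```text
clock: 20.5
position: [0.5018, 0.0453, 0.2147]
tool_rot: [-3.141, 0.0, 1.571]
force: [-0.6, 0.1, -0.0]
grip_width: 0.0618
finger_force: 38.3
```

Run:
```python
from h import *
s=observe();print(s["clock"],s["position"],s["tool_rot"],s["force"],s["finger_force"],s["grip_width"])
sc,im=snap("scene","s9");c2=cv2.imread("pics/m2.png")
# dipper unchanged vs m2?
a=cv2.resize(im[100:290,190:370,::-1],None,fx=3,fy=3,interpolation=cv2.INTER_CUBIC)
d=np.abs(a.astype(int)-c2).sum(2)
for n,(x0,y0,x1,y1) in dict(cup=(85,270,140,330),strap=(70,200,110,270),tinlow=(135,400,215,490),roll=(270,280,390,390),stamp=(0,385,70,500),stick=(145,510,195,565)).items():print(n,d[y0:y1,x0:x1].mean().round(1),(d[y0:y1,x0:x1]>90).mean().round(3))
lab=cv2.cvtColor(im,cv2.COLOR_RGB2LAB).astype(int)
u=int(proj(sc,[[.503,.045,.1]])[0,0]);e=proj(sc,[[.503,.045,z] for z in(.095,.107,.114,.185,.205,.24)]);print(np.round(e))
for v in range(int(e[-1,1])-6,int(e[0,1])+20,2):print(v,[int(lab[v,x,0]) for x in range(u-16,u+18,4)])
```

```text
20.5 [0.50182663 0.04534838 0.2146518 ] [-3.14052410e+00  3.73047443e-04  1.57085626e+00] [-0.62381139  0.10673252 -0.00137918] 38.28312087804079 0.06178529003145595
cup 7.4 0.0
strap 8.9 0.0
tinlow 6.5 0.0
roll 5.9 0.0
stamp 6.4 0.0
stick 5.9 0.0
[[246. 223.]
 [246. 219.]
 [246. 216.]
 [246. 190.]
 [245. 182.]
 [245. 168.]]
161 [59, 53, 90, 75, 78, 73, 65, 51, 82]
163 [59, 56, 165, 180, 179, 164, 94, 54, 85]
165 [55, 73, 181, 179, 178, 182, 181, 69, 85]
167 [57, 137, 179, 179, 180, 181, 180, 170, 92]
169 [58, 130, 180, 182, 180, 180, 182, 178, 157]
171 [58, 136, 180, 179, 180, 180, 179, 137, 171]
173 [61, 132, 181, 180, 181, 182, 164, 106, 183]
175 [63, 132, 138, 152, 152, 147, 122, 103, 193]
177 [60, 133, 134, 136, 139, 133, 124, 106, 194]
179 [95, 137, 132, 139, 136, 135, 126, 107, 187]
181 [182, 124, 135, 140, 138, 129, 125, 106, 187]
183 [180, 124, 133, 139, 133, 131, 122, 124, 185]
185 [185, 125, 135, 138, 136, 133, 122, 180, 175]
187 [192, 139, 162, 144, 136, 134, 150, 159, 155]
189 [199, 140, 191, 187, 193, 186, 144, 157, 152]
191 [175, 137, 193, 192, 196, 187, 154, 150, 154]
[... 546 characters left out ...]

215 [102, 112, 231, 230, 230, 231, 232, 229, 202]
217 [104, 206, 225, 231, 230, 231, 232, 223, 197]
219 [102, 230, 190, 231, 231, 231, 223, 226, 188]
221 [102, 225, 189, 207, 223, 212, 180, 232, 183]
223 [100, 183, 229, 196, 198, 193, 222, 221, 191]
225 [173, 157, 214, 231, 228, 230, 224, 150, 191]
227 [156, 166, 163, 185, 201, 191, 163, 144, 199]
229 [166, 160, 140, 169, 177, 165, 148, 117, 191]
231 [165, 160, 129, 140, 152, 146, 131, 115, 189]
233 [165, 163, 129, 142, 141, 136, 134, 116, 195]
235 [164, 172, 136, 141, 143, 141, 131, 116, 190]
237 [166, 174, 178, 143, 143, 139, 130, 116, 166]
239 [161, 171, 184, 196, 188, 190, 129, 116, 171]
241 [172, 169, 184, 197, 202, 195, 130, 112, 179]
```

```bash
python3 -c "
from h import *
s=observe();print(abs(s['qd']).max());print(job_done())"
```

```text
0.0028814721786362416
the job is handed in; nothing more can be done
None
```

The job is handed in at about 20.5 s, verdict not shown: the dipper hangs on the hook, the inner lid is seated in the tin, and the cap is held level about 10 cm above it; the tin, tape roll, date stamp and glue stick show no movement in the last scene picture, and the tape measure was not rechecked.

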